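Clamp two glued model houses gable to gable in a turnbuckle clamp

TASK

The two massing-model houses are to be glued gable to gable into one terrace: stand both upright on the clamp's rail between the two sprung pads, ridges in line along the rail, in either order. Then turn the hexagonal turnbuckle body so that both cheeks draw in together, until the pads hold the houses pressed against each other and both pads are pushed about half way back into their travel, not to the stop. Let go of everything and leave the other things on the bench where they are.

Things in the scene. Friction and masses are not known exactly. Their poses are not given: they have to be found in the camera images.
- clamp_frame: Fixed clamp frame: steel base plate 140 x 196 x 8 mm on the white board. Origin: centre of its underside, z up, y along rail and turnbuckle (to cheek_left's side), x from the turnbuckle (x = -45 mm) to the rail (x = +45 mm). Two pillars 28 mm wide at y = +-36 to 46 mm, 101 mm high, carry the turnbuckle; a round guide rod lies below it, top 31 mm above the underside.
- rail_mid (a point): Middle of the top face of the clamp's rail, on which the houses are to stand; axes of clamp_frame. A plain steel bar 32 mm wide (x), narrower than the houses, along the whole frame (y); its top is 36 mm above the frame's underside and 28 mm above the base plate. Between the pads nothing stands higher than the rail within 60 mm of its middle line.
- turnbuckle_mid (a point): Centre of the turnbuckle body, on its axis, 90 mm above the frame's underside; axes of clamp_frame (it does not turn). The body is a steel hexagon 28 mm across flats, 32 mm across corners, 60 mm long, axis level along y. Free space: 59 mm below the axis to the guide rod, 63 mm to the houses' side; beyond the pillars the cheeks' lugs, 30 mm wide and 105 mm high, stay 55 mm or more from the middle.
- turnbuckle (a joint): Angle of the turnbuckle body about clamp_frame's +y, rad; growing = tightening (its top moves toward the rail). At 0 one pair of flats is upright, facing +-x; flats repeat every 60 degrees. Each cheek draws in 16 mm a turn (2.55 mm per rad); pad faces at rest are 80 mm minus 5.09 mm per rad apart. Stays where left; takes 0.12 N m to turn free, 0.2 when the pads press.
- pad_left (a joint): How far the left (+y) sprung pad is pushed back into its cheek, m: 0 at rest, 0.006 at the stop. Stiffness 2.5 N/mm after 2.5 N preload. The pad is a rubber-faced steel plate 42 mm wide, from 1 to 44 mm above the rail; the cheek behind it is 50 mm wide and 44 mm above the rail. At rest the pad stands 6 mm clear of its cheek.
- pad_right (a joint): The same for the right (-y side) pad.
- tall_house: The taller, narrower of the two plain grey massing houses: ridge along its x, 34 mm long from gable to gable (x), 40 mm across the eaves (y), 44 mm high to the ridge (z). Eaves 30 mm up; the walls stand 2 mm inside the roof all round. Origin: centre of its underside. 80 g. It stands on the bench top.
- wide_house: The lower, wider house: ridge along its x, 32 mm long from gable to gable (x), 54 mm across the eaves (y), 36 mm high to the ridge (z). Eaves 22 mm up; the walls stand 2 mm inside the roof all round. Origin: centre of its underside. 80 g. It stands on the bench top.
- glue_bottle: Bystander: small glue bottle 34 x 34 x 92 mm, upright. Origin: centre of its underside.
- glue_pen: Bystander: yellow glue pen 17 x 88 x 17 mm lying (length along y). Origin: centre of its underside.
- weight_a: Bystander: ground steel weight 30 x 50 x 31 mm. Origin: centre of its underside.
- marker_red: Bystander: marker 18 x 139 x 18 mm lying (length along y). Origin: centre of its underside.
- pencil_a: Bystander: pencil 7 x 182 x 7 mm lying (length along y). Origin: centre of its underside.
- spray_can: Bystander: spray can 65 x 65 x 190 mm, upright to the left of the clamp. Origin: centre of its underside.
- eraser: Bystander: eraser 20 x 46 x 12 mm. Origin: centre of its underside.
Mind the look-alikes: they are no part of the job. Leave any orange look-alike of the wide_house alone.

How it is judged (in metres and radians):
On the way, in this order (a step that is already met when the one before it is completed fails the run):
1. both houses stand upright on the rail between the pads, ridges along the rail and let go, with the pads not yet pressed (x of tall_house in the frame of rail_mid between -0.007 and 0.007 m and y of tall_house in the frame of rail_mid between -0.035 and 0.035 m and z of tall_house in the frame of rail_mid between -0.003 and 0.004 m and angle between each of tall_house, wide_house's own z axis and vertical below 0.12 rad and angle between the x axis of each of tall_house, wide_house and the y axis of clamp_frame, either way round below 0.14 rad and x of wide_house in the frame of rail_mid between -0.007 and 0.007 m and y of wide_house in the frame of rail_mid between -0.035 and 0.035 m and z of wide_house in the frame of rail_mid between -0.003 and 0.004 m and contact force between the fingers and tall_house below 0.05 N and contact force between the fingers and wide_house below 0.05 N and value of joint each of pad_left, pad_right below 0.001 m), for 0.1 s.
2. both cheeks have drawn in and both pads press the houses together (x of tall_house in the frame of rail_mid between -0.007 and 0.007 m and y of tall_house in the frame of rail_mid between -0.035 and 0.035 m and z of tall_house in the frame of rail_mid between -0.003 and 0.004 m and angle between each of tall_house, wide_house's own z axis and vertical below 0.12 rad and angle between the x axis of each of tall_house, wide_house and the y axis of clamp_frame, either way round below 0.14 rad and x of wide_house in the frame of rail_mid between -0.007 and 0.007 m and y of wide_house in the frame of rail_mid between -0.035 and 0.035 m and z of wide_house in the frame of rail_mid between -0.003 and 0.004 m and value of joint each of pad_left, pad_right above 0.0015 m), for 0.2 s.
At the end, for the whole second after the job is handed in: Both houses stand upright on the rail (within 7 mm of its centre line, ridges within 8 degrees of it, undersides on the rail), pressed gable to gable with more than 2 N between them; both pads are pushed back 1.5 to 4.8 mm of their 6 mm; all released and at rest (all of step 2 and contact force between the fingers and tall_house below 0.05 N and contact force between the fingers and wide_house below 0.05 N and value of joint each of pad_left, pad_right below 0.0048 m and contact force between tall_house and wide_house above 2 N and linear speed of each of tall_house, wide_house below 0.01 m/s and velocity of joint turnbuckle between -0.05 and 0.05 rad/s); the robot touches nothing.
It fails at once if the clamp is screwed up so hard that a pad reaches its stop (value of joint any of pad_left, pad_right above 0.0057 m).
It fails at once if a bystander is moved by more than 30 mm (distance of any of glue_bottle, glue_pen, weight_a, marker_red, pencil_a, spray_can, eraser from where it was at the start of the episode above 0.03 m).
It also fails if it takes over 69 s, if anything falls off the work surface, if the arm or the gripper's body presses on something with over 40 N, if the wrist force passes 120 N, or if a joint passes its speed limit or range.

ROBOT

A 6-joint arm with a two-finger parallel gripper is mounted at the origin on a cart in front of the work surface, level with it; the furniture and walls round the work are solid. World frame = base frame: x ahead of the robot, y to its left, z up, the work surface at z = 0. Lengths are in m, angles in degrees, forces in N, time in s.
With the tool pointing down it reaches from about 0.325 to 0.85 m from the base axis. Payload 15.5 kg.
Tool frame: the origin (TCP) lies midway between the tips of the shut fingers; the grasp point (between the pads) lies 19 mm behind it; z points along the fingers, y is the line along which they close (so a half turn about z gives the same grasp; the last joint's range is limited). The gripper opens to 91 mm and grips with 3 to 60 N. Pads are 32 mm wide; open, the fingers measure 118 mm over their backs; the gripper's body (76 mm by 178 mm) begins 60 mm behind the grasp point.
Start: joints at [67.122, 28.281, 77.091, -0, 74.628, -5.472], TCP at [0.187, 0.596, 0.214] pointing down, gripper open.
Joint ranges: [-166.48, 166.48], [-47.26, 123.95], [12.59, 153.08], [-70.14, 250.14], [6.76, 159.57], [-176.63, 176.63]. Speed limits (degrees/s): [108.29, 108.29, 147.25, 172.46, 172.46, 172.46].

INTERFACE

Orientations are given as a 3x3 rotation matrix whose columns are the frame's x, y, z axes.
In Python, from bench import ctrl gives the robot as it stands. The module is installed in compiled form; this text tells all that it offers. Calls block until the motion is done:
- ctrl.goto(position, orientation): joint-space move of the TCP to a pose.
- ctrl.move_l(position, vel=0.15, ori=None, contact_N=None): straight line of the TCP; ori=None keeps the orientation; vel is the mean speed in m/s. With contact_N (N) it stops when the force on the tool has changed by that much, and returns True; else False.
- ctrl.movej(angles): joint-space move.
- ctrl.command_gripper(opening): opening from 0.0 (shut) to 1.0 (fully open); the grip force is fixed at half the most; returns when the fingers have stopped.
- ctrl.sleep(seconds).
- ctrl.ik(position, orientation): joint angles nearest the present ones, or None.
- ctrl.read_camera(name): name is "scene" or "top" or "wrist"; returns the picture (400x640x3 uint8, blue, green, red); there is no depth.
- ctrl.camera_params(name): a dict with "fx", "fy", "cx", "cy" (pixels), "pose" (4x4, takes a point from camera to world coordinates); the wrist camera has in their place "T_tool_cam" (4x4, takes a point from camera to tool coordinates, whose origin is the TCP and whose axes are the flange's). Camera axes: x right, y up, looking along -z (the intrinsics and any distortion apply to the point x, -y, -z); pixel columns grow to the right and rows downward; lengths in m; the calibration is good to about 2 mm. A picture is of the moment at which its call begins: read the wrist's pose just before it. camera_params takes no time and is no camera call.
A pose or a line that the arm cannot do raises ctrl.MotionError and nothing moves.
- ctrl.sign_off(): hands the job in; it is judged then, once.
Readings, each from a call of its own:
- ctrl.current_t(): time.
- ctrl.current_q(): joint angles.
- ctrl.current_dq(): joint speeds.
- ctrl.current_effort(): joint torques, N m.
- ctrl.current_tool_pos(): TCP position.
- ctrl.current_eef_rot(): TCP orientation.
- ctrl.current_contact_force(): force on the tool from outside, world axes, zero at the start.
- ctrl.current_wrist_torque(): the same for the moment, N m.
- ctrl.current_grip_width(): opening from 0.0 (shut) to 1.0 (fully open).
- ctrl.current_grasp_force(): force on a finger pad.
Only numpy, scipy, OpenCV 4.12 (cv2) and the standard library are available. Lean on these libraries where they do the work, as an engineer would, in place of code of your own. Each camera call takes 0.05 s, during which the arm holds its last target. There are 200 camera calls.

## Working session

There is one attempt and no reset: what is moved stays moved. The work goes in short steps, each a Python script; the robot and the scene stay as the last script left them, time stands still between calls to the robot, and variables do not carry over. Pictures are saved under pics/ and viewed, at most 10 in all, crops included, and the job is handed in when it is done.

```bash
mkdir -p pics; python3 - <<'E'
from bench import ctrl
import cv2,numpy as np
np.set_printoptions(precision=4,suppress=True)
for n in("scene","top"):
    cv2.imwrite(f"pics/{n}0.png",ctrl.read_camera(n)); print(n,ctrl.camera_params(n))
print(ctrl.camera_params("wrist"),ctrl.current_t(),ctrl.current_eef_rot())
E
```

```text
scene {'fx': 385.7688525195227, 'fy': 385.7688525195227, 'cx': 312.6061885832664, 'cy': 199.68127865927795, 'pose': array([[ 0.6153,  0.5883, -0.5247,  0.0836],
       [-0.7882,  0.4452, -0.4249,  0.0063],
       [-0.0164,  0.675 ,  0.7376,  0.777 ],
       [ 0.    ,  0.    ,  0.    ,  1.    ]])}
top {'fx': 461.43419470623246, 'fy': 461.43419470623246, 'cx': 327.04638888006036, 'cy': 199.7062417532712, 'pose': array([[-0.0172,  0.9968, -0.0778,  0.4477],
       [-0.9997, -0.0185, -0.0168,  0.3915],
       [-0.0182,  0.0775,  0.9968,  1.4428],
       [ 0.    ,  0.    ,  0.    ,  1.    ]])}
{'fx': 279.83728627998823, 'fy': 279.83728627998823, 'cx': 320.65483057612204, 'cy': 194.93763500835942, 'T_tool_cam': array([[-0.0014,  0.9563,  0.2922,  0.0838],
       [ 1.    ,  0.0013,  0.0006,  0.0006],
       [ 0.0002,  0.2922, -0.9563, -0.1706],
       [ 0.    ,  0.    ,  0.    ,  1.    ]])} 0.1 [[-0.9542  0.2992 -0.0004]
 [ 0.2992  0.9542 -0.001 ]
 [ 0.0001 -0.0011 -1.    ]]
```

View pics/top0.png

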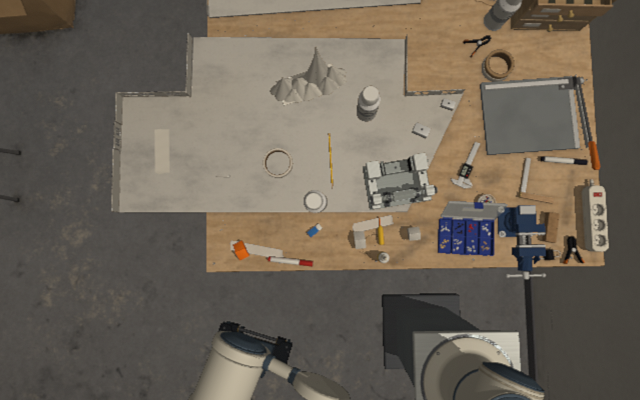

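View pics/scene0.png

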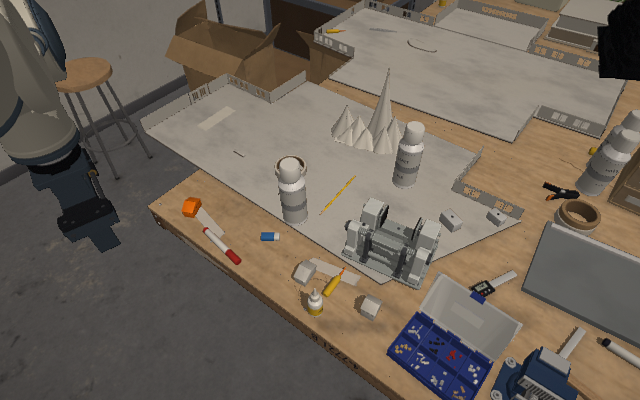

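The top view shows the clamp at about (398,180). There are grey blocks at (360,238) and (414,232) on the wood, and two more grey blocks at (422,130) and (448,103) on the board. The orange look-alike is at (240,249). Next I'll zoom in.

```bash
cat > h.py <<'E'
from bench import ctrl
import cv2,numpy as np
np.set_printoptions(precision=4,suppress=True)
def cast(n,px,z,pose=None):
    p=ctrl.camera_params(n); T=p["pose"] if pose is None else pose
    px=np.atleast_2d(px).astype(float)
    d=np.c_[(px[:,0]-p["cx"])/p["fx"],-(px[:,1]-p["cy"])/p["fy"],-np.ones(len(px))]@T[:3,:3].T
    o=T[:3,3]; return o+d*((z-o[2])/d[:,2])[:,None]
def wpose():
    T=np.eye(4);T[:3,:3]=ctrl.current_eef_rot();T[:3,3]=ctrl.current_tool_pos()
    return T@ctrl.camera_params("wrist")["T_tool_cam"]
def shot(f):
    T=wpose(); im=ctrl.read_camera("wrist"); cv2.imwrite(f"pics/{f}.png",im); np.save(f"pics/{f}.npy",T); return im,T
def down(a):  # tool down, closing line (y axis) at angle a deg in world xy
    a=np.radians(a); y=np.array([np.cos(a),np.sin(a),0]); z=np.array([0,0,-1.]); return np.c_[np.cross(y,z),y,z]
E
python3 - <<'E'
from h import *
t=cv2.imread("pics/top0.png");s=cv2.imread("pics/scene0.png")
a=cv2.resize(t[145:265,335:445],None,fx=3.6,fy=3.6,interpolation=2)
b=cv2.resize(s[185:325,285:445],None,fx=2.5,fy=2.5,interpolation=2)
h=max(a.shape[0],b.shape[0]);c=np.zeros((h,a.shape[1]+b.shape[1],3),np.uint8)
c[:a.shape[0],:a.shape[1]]=a;c[:b.shape[0],a.shape[1]:]=b
cv2.imwrite("pics/z0.png",c)
print(cast("top",[(360,240),(414,233),(398,180),(240,249),(383,257),(380,232),(316,230),(422,130),(316,200)],0.03))
E
```

```text
[[0.433  0.317  0.03  ]
 [0.4515 0.1524 0.03  ]
 [0.6147 0.1962 0.03  ]
 [0.4119 0.6839 0.03  ]
 [0.3805 0.2484 0.03  ]
 [0.4563 0.2556 0.03  ]
 [0.4658 0.4506 0.03  ]
 [0.769  0.1176 0.03  ]
 [0.5578 0.4492 0.03  ]]
```

View pics/z0.png

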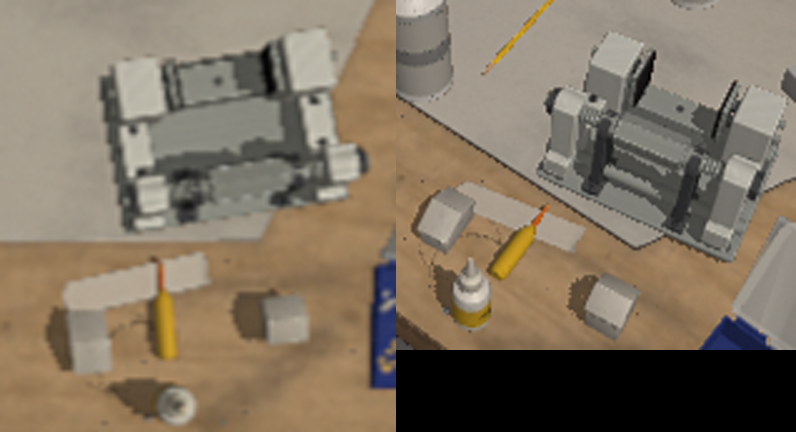

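The left block at crop (88,340) measures about 35x56 mm, so it is wide_house with its ridge roughly along world y. The right block at crop (285,318) is about 38x40 mm, so it is tall_house. The turnbuckle is on the robot's side of the clamp and the rail is on the far side. I'll look with the wrist camera.

```bash
python3 - <<'E'
from h import *
ctrl.goto([0.43,0.235,0.20],down(90)); shot("w1")
ctrl.goto([0.56,0.20,0.25],down(100)); shot("w2")
print(ctrl.current_t(),ctrl.current_q())
c=np.vstack([cv2.imread("pics/w1.png"),cv2.imread("pics/w2.png")])
cv2.imwrite("pics/w12.png",cv2.resize(c,(480,600)))
E
```

```text
2.425 [ 13.9599  23.9749  78.7698   0.0117  77.3293 -86.0498]
```

View pics/w1.png

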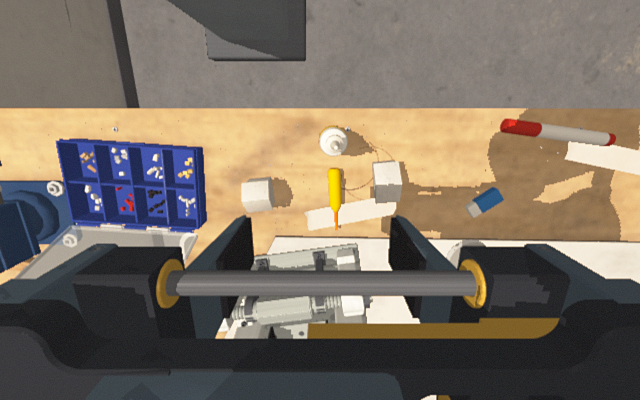

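View pics/w2.png

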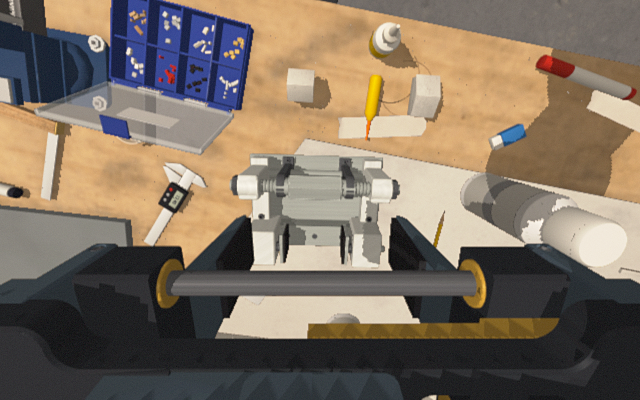

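w1 shows tall_house at (257,194) and wide_house at (387,182). The pen is at (336,195) and the bottle at (334,140). w2 shows the whole clamp at x 232-398, y 153-265. I'll enlarge both areas.

```bash
python3 - <<'E'
from h import *
a=cv2.imread("pics/w1.png")[150:220,230:420];b=cv2.imread("pics/w2.png")[145:270,225:405]
a=cv2.resize(a,None,fx=3.2,fy=3.2,interpolation=2);b=cv2.resize(b,None,fx=2.8,fy=2.8,interpolation=2)
print(a.shape,b.shape)
c=np.zeros((a.shape[0]+b.shape[0],max(a.shape[1],b.shape[1]),3),np.uint8);c[:a.shape[0],:a.shape[1]]=a;c[a.shape[0]:,:b.shape[1]]=b
cv2.imwrite("pics/z1.png",c)
E
```

```text
(224, 608, 3) (350, 504, 3)
```

View pics/z1.png

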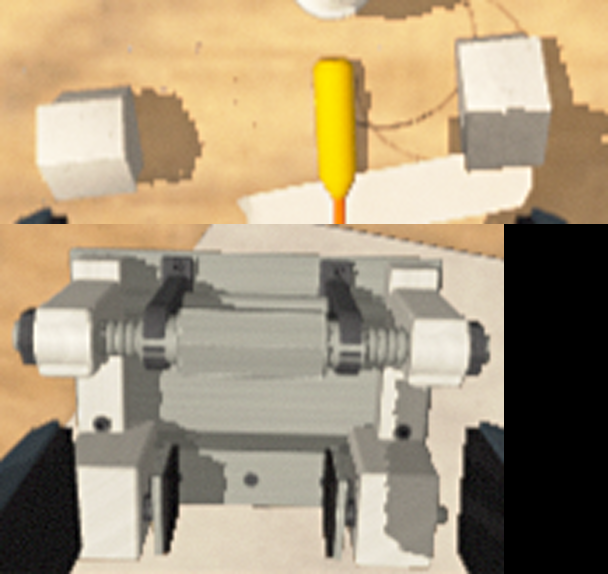

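z1 shows wide_house's ridge running left-right at crop y≈110. Its roof corners are near (457,40), (540,36), (545,163) and (466,170). The ridge direction of tall_house isn't clear, so I'll stretch the contrast.

```bash
python3 - <<'E'
from h import *
def cr(f,x,y,w=44,h=44):
    g=cv2.cvtColor(cv2.imread(f"pics/{f}.png")[y:y+h,x:x+w],cv2.COLOR_BGR2GRAY)
    g=cv2.createCLAHE(4,(2,2)).apply(g)
    return cv2.resize(g,(396,300) if 0 else (260,260),interpolation=cv2.INTER_CUBIC)
r1=np.hstack([cr("w1",236,172),cr("w2",279,62),cr("scene0",350,285)])
r2=np.hstack([cr("w1",366,157),cr("w2",404,74),cr("scene0",284,250)])
cv2.imwrite("pics/z2.png",np.vstack([r1,r2]))
E
```

```text
(no output)
```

View pics/z2.png

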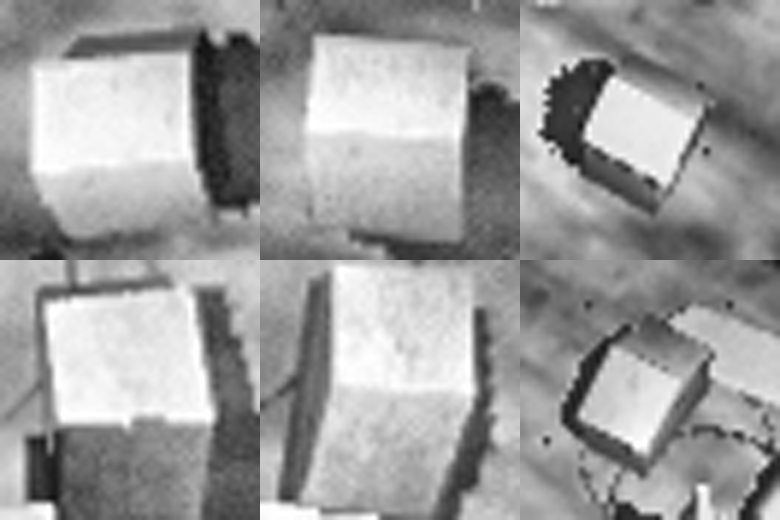

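The stretched crops show both houses with ridges left-right, which is roughly world y. The tall_house ridge runs (35,170)-(195,152) in w1 and (47,137)-(205,132) in w2. The wide_house ridge runs (52,165)-(213,160) in w1 and (70,127)-(215,130) in w2.

```bash
python3 - <<'E'
from h import *
T1=np.load("pics/w1.npy");T2=np.load("pics/w2.npy");k=44/260
def ridge(n,T,o,pts,z):
    p=cast("wrist",np.array(pts)*k+o,z,T); d=p[0]-p[1]
    print(n,p.mean(0),"len",np.linalg.norm(d),"ang",np.degrees(np.arctan2(d[1],d[0])))
for z in(.044,):
    ridge("tall w1",T1,(236,172),[(35,170),(195,152)],z);ridge("tall w2",T2,(279,62),[(47,137),(205,132)],z)
    ridge(" eaveU w1",T1,(236,172),[(35,65),(188,50)],.03);ridge(" eaveL w1",T1,(236,172),[(65,240),(205,222)],.03)
ridge("wide w1",T1,(366,157),[(52,165),(213,160)],.036);ridge("wide w2",T2,(404,74),[(70,127),(215,130)],.036)
ridge(" eaveU w1",T1,(366,157),[(45,38),(190,28)],.022)
f=lambda x,y:(x/2.8+225,(y-224)/2.8+145)
def C(n,pts,z):
    p=cast("wrist",[f(*q) for q in pts],z,T2)
    print(n,p.tolist() if len(p)==1 else (p.round(4).tolist(), "len",round(np.linalg.norm(p[0]-p[1]),4),"ang",np.degrees(np.arctan2(*(p[0]-p[1])[1::-1])).round(2),"mid",p.mean(0).round(4)))
for dz in(0,.005):
    C("hole",[(250,479)],.036+dz);C("base near edge",[(70,250),(441,260)],.008+dz)
    C("rail far edge ends",[(175,502),(325,506)],.036+dz)
    C("hex far low",[(180,370),(328,376)],.090+dz);C("hex up",[(180,312),(328,308)],.09+dz)
    C("pads top",[(180,447),(324,450)],.08+dz);C("pads far",[(165,552),(330,554)],.08+dz)
    C("lug outer near",[(38,312),(465,322)],.105+dz)
    C("plate scene?",[(70,250)],.008+dz)
E
```

```text
tall w1 [0.4516 0.1563 0.044 ] len 0.03369857438566279 ang -83.37637717087438
tall w2 [0.4525 0.1564 0.044 ] len 0.033590737260300596 ang -78.40607181394262
 eaveU w1 [0.433  0.1538 0.03  ] len 0.032875643142464044 ang -84.33206629667174
 eaveL w1 [0.4723 0.1562 0.03  ] len 0.03125117263044784 ang -82.33863459918423
wide w1 [0.4352 0.3201 0.036 ] len 0.03362965929700705 ang -88.22053362050505
wide w2 [0.4367 0.3209 0.036 ] len 0.031868139785970986 ang -81.21304394478965
 eaveU w1 [0.4104 0.3184 0.022 ] len 0.030807585045985318 ang -86.0595540393065
hole [[0.6582446967128341, 0.20851333913507442, 0.035999999999999976]]
base near edge ([[0.5575, 0.0949, 0.008], [0.5291, 0.2886, 0.008]], 'len', np.float64(0.1958), 'ang', np.float64(-81.65), 'mid', array([0.5433, 0.1917, 0.008 ]))
rail far edge ends ([[0.6787, 0.1707, 0.036], [0.6671, 0.2513, 0.036]], 'len', np.float64(0.0814), 'ang', np.float64(-81.79), 'mid', array([0.6729, 0.211 , 0.036 ]))
hex far low ([[0.5862, 0.1663, 0.09], [0.5777, 0.2312, 0.09]], 'len', np.float64(0.0655), 'ang', np.float64(-82.54), 'mid', array([0.582 , 0.1987,
[... 1264 characters left out ...]
)
hex up ([[0.5589, 0.163, 0.095], [0.5464, 0.2246, 0.095]], 'len', np.float64(0.0629), 'ang', np.float64(-78.51), 'mid', array([0.5527, 0.1938, 0.095 ]))
pads top ([[0.6248, 0.1712, 0.085], [0.6148, 0.237, 0.085]], 'len', np.float64(0.0666), 'ang', np.float64(-81.39), 'mid', array([0.6198, 0.2041, 0.085 ]))
pads far ([[0.6803, 0.1717, 0.085], [0.6677, 0.2503, 0.085]], 'len', np.float64(0.0797), 'ang', np.float64(-80.89), 'mid', array([0.674, 0.211, 0.085]))
lug outer near ([[0.5651, 0.1073, 0.11], [0.5394, 0.279, 0.11]], 'len', np.float64(0.1736), 'ang', np.float64(-81.48), 'mid', array([0.5522, 0.1931, 0.11  ]))
plate scene? [[0.5565521641545585, 0.09599308928058753, 0.013000000000000012]]
```

The measurements agree with the given sizes:

- **Clamp:** the plate measures 195.8 mm at z=8 mm. The frame's y axis is at 98.35° and the origin is at (0.6126, 0.2019). The rail_mid hole and the hex centre both agree with that within 1 mm, and the pads are about 80 mm apart, so θ≈0.
- **tall_house:** (0.452, 0.156).
- **wide_house:** (0.436, 0.3205).

Next I check IK for the strokes and move tall_house.

```bash
cat >> h.py <<'E'
A=8.35; O=np.array([.6126,.2019,0]); a_=np.radians(A)
XD=np.array([np.cos(a_),np.sin(a_),0]); YD=np.array([-np.sin(a_),np.cos(a_),0])
RAIL=O+.045*XD+[0,0,.036]; AX=O-.045*XD+[0,0,.09]
def tilt(phi):
    f=np.radians(phi); z=-(np.sin(f)*XD+np.cos(f)*np.array([0,0,1.])); return np.c_[YD,np.cross(z,YD),z]
def tb(phi,back=0.): R=tilt(phi); return AX+R[:,2]*(.019-back),R
def pick(c,ang,zt,op):
    R=down(ang); p=np.array([c[0],c[1],.13]); ctrl.goto(p,R); ctrl.command_gripper(op)
    p[2]=zt; ctrl.move_l(p,.12); ctrl.command_gripper(0.)
    print("grip",ctrl.current_grip_width()*91,ctrl.current_grasp_force(),ctrl.current_t())
    p[2]=.19; ctrl.move_l(p,.2)
def place(y,zt,op):
    R=down(A); p=RAIL+y*YD; t=p.copy(); t[2]=.19; ctrl.goto(t,R)
    t[2]=p[2]+zt+.012; ctrl.move_l(t,.15); t[2]=p[2]+zt-.002
    print("touch",ctrl.move_l(t,.015,contact_N=4),ctrl.current_tool_pos()[2]-p[2]-zt,"w",ctrl.current_grip_width()*91,ctrl.current_contact_force())
    ctrl.command_gripper(op); t[2]=.15; ctrl.move_l(t,.2); print("t",ctrl.current_t())
E
python3 - <<'E'
from h import *
print(down(A)-tilt(0))
for ph in(-60,-45,-30,0,15,30): print(ph,ctrl.ik(*tb(ph)),ctrl.ik(*tb(ph,.1)))
pick((.452,.1563),7.5,.006,.65); place(-.0175,.006,.6)
E
```

```text
[[0. 0. 0.]
 [0. 0. 0.]
 [0. 0. 0.]]
-60 None [  21.356    49.6428  146.5614  191.5961   75.8381 -176.2862]
-45 [ 16.4726  37.8244 125.0378 192.2392  28.1174 174.9317] [ 18.3954  25.2671 131.3961 198.9513  22.3203 169.5173]
-30 None [ 16.0712  19.1613 115.7156 -14.2715  15.8133  20.4491]
0 [13.2846 35.8804 88.9877 -0.     55.1319  4.9346] [13.2846 28.8109 83.6584 -0.     67.5307  4.9346]
15 [12.6619 42.2089 76.1538  1.1462 76.5993  3.8998] [12.5046 38.2901 67.1751  1.0745 89.4972  4.0041]
30 [12.2077 50.0141 63.4376  1.9402 96.4883  3.5614] [ 11.9705  49.3708  50.117    1.9311 110.452    3.8115]
grip 36.521011338378905 29.97687680289232 6.225
touch True 0.007278289635376632 w 36.19309023233366 [-1.4083 -1.4704  6.1763]
t 10.8333
```

The touch came 7 mm higher than expected. I'll check how tall_house landed.

```bash
python3 - <<'E'
from h import *
for ph in(-29,-28,-27,-26,-25,-24,33): print(ph,ctrl.ik(*tb(ph)))
s=ctrl.read_camera("scene");t=ctrl.read_camera("top");w,T=shot("w3")
cv2.imwrite("pics/s3.png",s);cv2.imwrite("pics/t3.png",t)
R=lambda im,w,h:cv2.resize(im,(w,h),interpolation=2)
cv2.imwrite("pics/z3.png",np.hstack([R(s[195:295,335:445],440,400),R(w[100:400,100:500],360,400)]))
E
```

```text
-29 [ 15.106   31.7508 113.1346 -27.5624   7.0803  33.2983]
-28 [ 15.0283  31.6202 112.3395 -20.9711   8.7747  26.6491]
-27 [ 14.9516  31.5147 111.5402 -16.5971  10.5284  22.2201]
-26 [ 14.876   31.4335 110.7369 -13.5176  12.307   19.0884]
-25 [ 14.8014  31.376  109.9298 -11.2454  14.0934  16.7665]
-24 [ 14.7279  31.3415 109.1192  -9.5056  15.8784  14.9797]
33 [ 12.1339  51.6939  60.9304   2.0936 100.3118   3.5497]
```

View pics/z3.png

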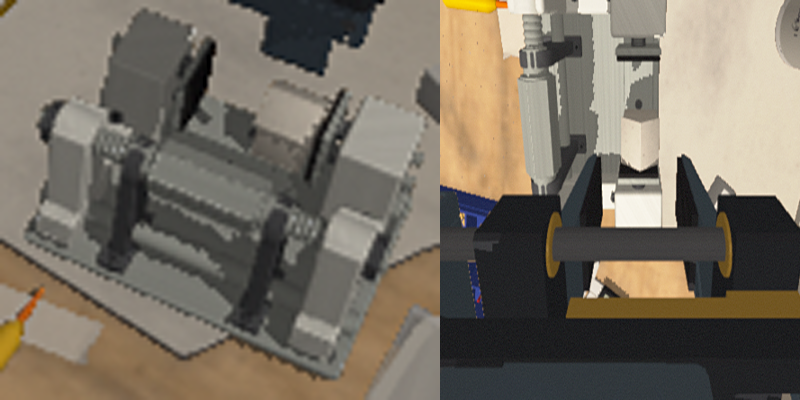

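The image shows tall_house upright on the rail with its ridge along it, close to the right pad. The ridge end is at crop (639,107). Now I check its position in numbers.

```bash
python3 - <<'E'
from h import *
T=np.load("pics/w3.npy"); f=lambda x,y:((x-440)/.9+100,y/1.3333+100)
for n,q,z in[("ridge left end",(639,107),.08),("ridge right end",(639,172),.08),("eaveL",(622,112),.066),("eaveR",(660,112),.066),("hole",(641,103),.036),("padL top",(639,60),.08),("padR top",(639,175),.08)]:
    p=cast("wrist",[f(*q)],z,T)[0]-RAIL; print(n,"x %.4f y %.4f"%(p@XD,p@YD))
E
```

```text
ridge left end x -0.0013 y 0.0069
ridge right end x -0.0014 y -0.0396
eaveL x -0.0190 y -0.0002
eaveR x 0.0204 y -0.0002
hole x 0.0009 y -0.0009
padL top x -0.0013 y 0.0376
padR top x -0.0014 y -0.0419
```

The eaves give x = +0.7 mm and a left end at y ≈ 0, so tall_house is standing as planned. Now I move wide_house.

```bash
python3 - <<'E'
s=open("h.py").read()
s=s.replace('t[2]=p[2]+zt-.002\n','t[2]=p[2]+zt-.002; ctrl.sleep(.4); f0=ctrl.current_contact_force()\n').replace("contact_N=4)","contact_N=6)").replace('*91,ctrl.current_contact_force())','*91,f0,ctrl.current_contact_force())')
open("h.py","w").write(s)
from h import *
pick((.436,.3205),5,.004,.85); place(.0175,.004,.8)
w,T=shot("w4"); s=ctrl.read_camera("scene"); cv2.imwrite("pics/s4.png",s)
R=lambda im,w,h:cv2.resize(im,(w,h),interpolation=2)
cv2.imwrite("pics/z4.png",np.hstack([R(s[195:295,335:445],440,400),R(w[80:330,220:420],320,400)]))
E
```

```text
grip 50.15958861839387 30.000742444573234 14.2917
touch True 0.007113586461276373 w 50.00032402138348 [-0.5826 -0.2547 -1.0895] [0.1146 0.6489 7.4989]
t 19.4833
```

View pics/z4.png

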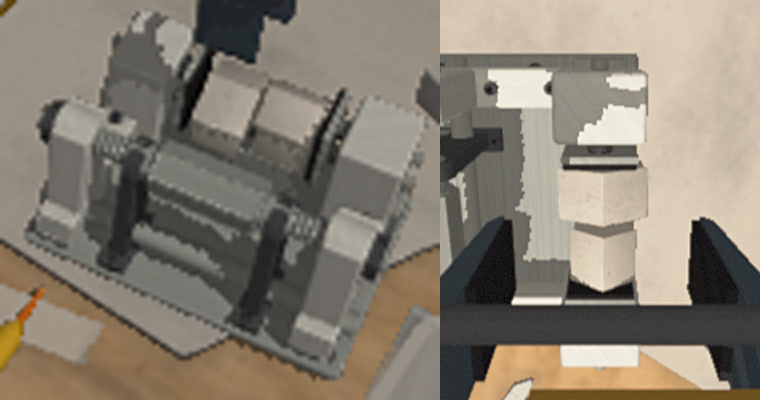

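Both houses stand upright in line on the rail with a small gap between them. Both touches came about 7.2 mm high, so the board is about 7 mm thick and I raise the turnbuckle axis by that. Next I check its x from w3, then do the first small stroke.

```bash
sed -i 's/^RAIL=.*/RAIL=O+.045*XD+[0,0,.0432]; AX=O-.0462*XD+[0,0,.0972]/' h.py; cat >> h.py <<'E'
def rot(a,b,rate=35.):
    n=max(1,int(np.ceil(abs(b-a)/15))); 
    for p in np.linspace(a,b,n+1)[1:]:
        q,R=tb(p); d=np.linalg.norm(q-ctrl.current_tool_pos()); ctrl.move_l(q,max(d/(abs(b-a)/n/rate),.002),ori=R)
E
python3 - <<'E'
from h import *
T=np.load("pics/w3.npy"); f=lambda x,y:((x-440)/.9+100,y/1.3333+100)
for q in[(523,135),(553,135)]:
    p=cast("wrist",[f(*q)],.0972,T)[0]-AX; print("hex edge x %.4f y %.4f"%(p@XD,p@YD))
for ph in(-27,0,33): print(ctrl.ik(*tb(ph)) is not None)
ctrl.goto(*tb(0,.085)); ctrl.command_gripper(.55); q,R=tb(0)
print("hit",ctrl.move_l(q,.08,contact_N=15),ctrl.current_tool_pos()-q)
f0=ctrl.current_contact_force(); ctrl.command_gripper(0.); ctrl.sleep(.2)
f1=ctrl.current_contact_force()-f0; print("w",ctrl.current_grip_width()*91,"F",f1@XD,f1@YD,f1[2],ctrl.current_wrist_torque(),ctrl.current_t())
E
```

```text
hex edge x -0.0178 y -0.0068
hex edge x 0.0101 y -0.0068
True
True
True
hit False [0.0003 0.0001 0.0005]
w 28.97628383207426 F -4.067410957603522 0.5878430749256175 7.7604025343676835 [-0.2111  0.7198  0.0373] 22.4583
```

The gripper closed on the flats at 29.0 mm with small side forces, so it is centred and aligned. Start turning.

```bash
python3 - <<'E'
from h import *
def st(n):
    print(n,"w %.1f"%(ctrl.current_grip_width()*91),"F",ctrl.current_contact_force(),"M",ctrl.current_wrist_torque(),"t",ctrl.current_t())
rot(0,33); st("33"); ctrl.command_gripper(.55); st("open")
rot(33,-27,60); ctrl.command_gripper(0.); st("grip2"); rot(-27,33); st("93")
w=ctrl.read_camera("scene"); cv2.imwrite("pics/s5.png",w)
E
```

```text
33 w 29.2 F [-3.2032 -0.2878  5.3534] M [-0.179   0.7939 -0.0044] t 23.9833
open w 49.7 F [-0.2737 -0.2305  0.4134] M [ 0.0154 -0.3647  0.0232] t 24.5083
grip2 w 29.0 F [-0.5186 -0.9478 -6.4383] M [-0.2037  0.7925 -0.123 ] t 26.9833
93 w 28.7 F [-6.2357 -1.069  -1.1127] M [-0.0729  0.6355  0.048 ] t 29.4833
```

Two strokes went cleanly and the total is 93°. Two more will bring it to 213°.

```bash
python3 - <<'E'
from h import *
def st(n):
    print(n,"w %.1f"%(ctrl.current_grip_width()*91),"F",ctrl.current_contact_force(),"M",ctrl.current_wrist_torque(),"t",ctrl.current_t())
for n in("153","213"):
    ctrl.command_gripper(.55); rot(33,-27,60); ctrl.command_gripper(0.); st("grip"); rot(-27,33); st(n)
ctrl.command_gripper(.55); rot(33,0,60); q,R=tb(0,.12); ctrl.move_l(q,.15); 
ctrl.goto(RAIL-.01*YD+[0,0,.16],down(A))
w,T=shot("w6"); s=ctrl.read_camera("scene"); cv2.imwrite("pics/s6.png",s); print(ctrl.current_t())
R=lambda im,w,h:cv2.resize(im,(w,h),interpolation=2)
cv2.imwrite("pics/z6.png",np.hstack([R(s[195:295,335:445],330,300),R(w[80:280,240:400],456,570)[:300] if 0 else R(w[80:230,240:400],400,300)]))
E
```

```text
grip w 28.7 F [-0.6599 -0.2734 -5.184 ] M [-0.2287  0.7961 -0.099 ] t 32.5333
153 w 28.6 F [-5.5004 -0.2264 -1.4372] M [-0.0636  0.6549  0.055 ] t 35.0167
grip w 28.9 F [-0.8942 -0.9225 -5.3446] M [-0.2054  0.8011 -0.0994] t 38.025
213 w 28.5 F [-6.5031 -0.0859  0.2526] M [-0.1195  0.659   0.0236] t 40.5167
43.675
```

View pics/z6.png

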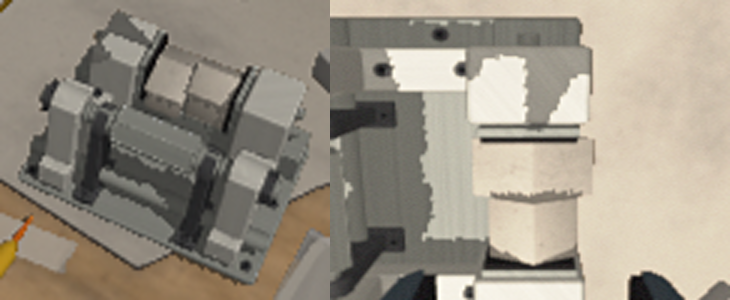

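The houses are pressed gable to gable, upright and in line. The pad's stand-off from its cheek shrank from about 10.5 mm to 7.7 mm. The 213° turned predicts about 2.5 mm of travel per pad, which fits. The arm is clear, so I'm handing it in.

```bash
python3 - <<'E'
from h import *
ctrl.sleep(.3); print(ctrl.current_contact_force(),ctrl.sign_off(),ctrl.current_t())
E
```

```text
the job is handed in; nothing more can be done
the job is handed in; nothing more can be done
```

The job is handed in: both houses stand on the rail pressed gable to gable, the turnbuckle was turned 213°, and each pad is pushed back an estimated 2.5–2.8 mm; no verdict was returned.

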